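# Seat the proud plug of the block heater

## Robot

A 6-joint arm with a two-finger parallel gripper is mounted at the origin on a cart in front of the work surface, level with it; the furniture and walls round the work are solid. World frame = base frame: x ahead of the robot, y to its left, z up, the work surface at z = 0. Lengths are in m, angles in rad, forces in N, time in s.
With the tool pointing down it reaches from about 0.25 to 0.775 m from the base axis. Payload 4 kg.
Tool frame: the origin (TCP) lies midway between the tips of the shut fingers; the grasp point (between the pads) lies 19 mm behind it; y points along the fingers, x is the direction in which the jaws open and shut, and the axes are right-handed (so a half turn about y gives the same grasp; the last joint's range is limited). The gripper opens to 94 mm and grips with 3 to 60 N. Pads are 16 mm wide; open, the fingers measure 119 mm over their backs; the gripper's body (75 mm by 177 mm) begins 78 mm behind the grasp point.
Start: joints at [-1.267, 0.087, 1.371, -0, 1.684, -0.103], TCP at [0.218, -0.505, 0.206] pointing down, gripper open.
Joint ranges: [-3.1, 3.1], [-0.76, 2.03], [0.27, 2.55], [-1.08, 4.22], [0.17, 2.65], [-2.57, 2.57]. Speed limits (rad/s): [2.79, 2.79, 3.14, 3.14, 3.14, 3.14].

## Interface

Orientations are given as [roll, pitch, yaw] about the fixed x, y, z axes, in that order (R = Rz(yaw) Ry(pitch) Rx(roll)).
In Python, from bench import robot gives the robot as it stands.
- The arm moves only by the shell command python3 -m creep 'ROWS'. ROWS is JSON, a list of rows, each a list of 7 numbers: the shift along the tool's x, y, z in mm, then the turn, a rotation vector about the tool's x, y, z in degrees, then the closure in counts, from 0 (fully open) to 255 (shut). A call has 1 to 5 rows; each row is the pose to reach, as a shift and turn from the pose commanded when the call began, along the tool's axes at that moment; what a row does not reach only later rows make up. A row lasts 1/8 s, in which the tool goes at most 62.5 mm and 10.7 degrees, less where a joint would pass 70% of its speed; a pose out of reach is approached as far as the arm can. A call with a gripper value outside its range is refused whole. The fingers move at their own pace and stop on an object; the grip force is fixed at half the most. Time passes only in rows, so rows that repeat a pose let the fingers close. It gives the time, the measured TCP pose, the force and the opening at its end, in the units of the state.
- robot.get_obs(): the state, without advancing time (a new reading comes with each control period).
- robot.snapshot(name): name is "scene" or "side" or "wrist"; returns a dict with "color" (420x560x3 uint8, blue, green, red), "fx", "fy", "cx", "cy" (pixels), "world_from_camera" (4x4, takes a point from camera to world coordinates); the wrist camera has in their place "mount" (4x4, takes a point from camera to tool coordinates, whose origin is the TCP and whose axes are the tool frame's). Camera axes: x right, y down, z forward; pixel columns grow to the right and rows downward; lengths in m; the calibration is good to about 2 mm. The wrist camera is an equidistant fisheye: a pixel r from the principal point sees the ray r / f radians off the axis. A picture is of the moment at which its call begins: read the wrist's pose just before it. There is no depth.
- robot.close_job(): hands the job in, once; it reports no verdict.
Trained networks look in the newest picture that a camera, given by its name, has taken for a name from the list of things; names that differ only in an ending like _2 or _b are one class to them, and where a whole thing is asked for, a point or a joint stands for the part that bears it (a point fixed in the world has none). Each returns a list of dicts, best first, with "p" (0 to 1); they miss things now and then, are a little off and sometimes report something else, mostly with a low value. They report only what shows in the picture. A call takes as long as a camera call. They do not tell look-alikes from the thing itself.
- robot.spot_in(name, camera): "point" ([x, y, z] in m, in world coordinates, good to about 4 mm: the middle of the surface that is visible of it).
- robot.landmark_of(name, camera): "point" ([x, y, z] in m, in world coordinates, good to about 4 mm: a listed point, or the origin of a listed thing).
The state is a dict: "time": time; "joint_positions": joint angles; "qvel": joint speeds; "joint_torque": joint torques, N m; "tool_pos": TCP position; "ee_rot": TCP orientation; "wrist_force": force on the tool from outside, world axes, zero at the start; "wrist_torque": the same for the moment, N m; "width": finger opening in m.
Only numpy, scipy, OpenCV 4.12 (cv2) and the standard library are available. Lean on these libraries where they do the work, as an engineer would, in place of code of your own. Each camera call takes 0.05 s, during which the arm holds its last target.

## Task

One of the three keyed plugs in the block heater is standing proud, with its side lugs turned out of line with the keyways. Without lifting it out of its well, turn it by its finger bar, pressing only lightly, until it drops fully home like the other two; then let go. Leave the other two plugs seated.

Things in the scene. Friction and masses are not known exactly. Their poses are not given: they have to be found in the camera images.
- heater: Low white block heater with aluminium deck, 130 mm (x) by 360 (y), fixed. Origin at centre of underside, z up, deck at 48 mm. Three wells 20 mm deep in a row at its x = 0, y = -110, 0, +110. Each well: a 43 mm bore in metal level with the deck, with two opposite keyways 24 mm wide along the heater's x axis, out to 36 mm from the well's axis.
- plug_proud_grip (a point): The plug standing proud, in any of the wells (shape: see the home plugs). Point: middle of its finger bar, on its axis, 13 mm below the bar's top, 93 mm above the heater's underside (81 when home). z up, x along bar and lugs, now 40 to 75 degrees counter-clockwise (from above) of the heater's x. Within about 10 degrees of the keyways, either way round, it is free to drop 12 mm; no latch.
- plug_home_1_grip (a point): The same point on a plug already home. All plugs alike: 66 mm tall, about 0.2 kg; grey round body 36 mm across, 30 high; two opposite steel lugs along x, 64 mm tip to tip, 12 wide, 8 to 18 mm above its bottom; on top an upright finger bar 44 mm long along x, 12 thick along y, 30 to 66 mm above its bottom. The point is 53 mm above its bottom.
- plug_home_2_grip (a point): The same point on the other plug already home, 81 mm above the heater's underside, bar and lugs along the keyways.
Things that resemble listed ones, but are neither listed nor needed, are in the scene too. What is shaped like the part that bears plug_home_2_grip but blue, brown or purple is not meant.

How it is judged:
By the outcome, as a careful person would: the job done as asked, in the order asked, and still so for the second after the job is handed in, with the robot touching nothing.
It also fails if it takes over 29 s, if anything falls off the work surface, if the arm or the gripper's body presses on something with over 40 N, if the wrist force passes 120 N, or if a joint passes its speed limit or range.

## Working session

There is one attempt and no reset: what is moved stays moved. The work goes in short steps, Python scripts to look and compute and a shell command to move; the robot and the scene stay as the last step left them, time stands still between calls to the robot, and variables do not carry over. Pictures are saved under pics/ and viewed, and the job is handed in when it is done.

```bash
ls; mkdir -p pics
python3 - <<'E'
from bench import robot
import cv2
o=robot.get_obs(); print(o)
for c in ("scene","side"):
    s=robot.snapshot(c); cv2.imwrite(f"pics/{c}0.png",s["color"])
    print(c,s["fx"],s["cx"],s["cy"],s["world_from_camera"])
    for n in ("heater","plug_proud_grip","plug_home_1_grip"):
        for d in robot.landmark_of(n,c): print(n,d)
E
```

```text
pics
{'time': 0.0, 'joint_positions': array([-1.26707409e+00,  8.79760366e-02,  1.37225978e+00, -1.35707201e-05,
        1.68357593e+00, -1.03136895e-01]), 'qvel': array([-7.80384286e-04,  2.48741585e-05, -7.12301318e-04,  9.74224172e-04,
        1.75004162e-03,  8.85002410e-04]), 'joint_torque': array([ 9.34532763e-04, -3.40181744e+01, -3.02422500e+01,  7.15667009e-02,
        3.29868088e-02, -1.50008509e-04]), 'tool_pos': array([ 0.21745831, -0.50459042,  0.20428987]), 'ee_rot': array([-1.57058128,  0.00220869, -1.16393847]), 'wrist_force': array([-0.2433929 , -0.25678756,  0.39322036]), 'wrist_torque': array([-0.01191856,  0.02011345, -0.01603192]), 'width': 0.09407793305549549}
scene 461.1097826732121 272.73134806339715 209.31751456436345 [[-0.85469999 -0.24298043  0.4587466   0.1775435 ]
 [-0.51878431  0.3679088  -0.77169032  0.7263684 ]
 [ 0.01872874 -0.89755425 -0.44050608  0.49034819]
 [ 0.          0.          0.          1.        ]]
heater {'point': [0.5681, 0.0072, 0.0], 'p': 0.72}
plug_proud_grip {'point': [0.5473, -0.1055, 0.0901], 'p': 0.94}
plug_home_1_grip {'point': [0.5966, 0.1134, 0.0821], 'p': 0.74}
side 494.63101524087705 274.86829837470333 215.12157131467828 [[-0.99947691 -0.00823092  0.03127558  0.54430208]
 [-0.03074247  0.54204207 -0.83978884  1.04722191]
 [-0.01004044 -0.84031104 -0.54201157  0.70258047]
 [ 0.          0.          0.          1.        ]]
heater {'point': [0.5701, 0.0006, 0.0053], 'p': 0.77}
plug_proud_grip {'point': [0.5731, 0.0023, 0.0827], 'p': 0.6}
plug_proud_grip {'point': [0.5453, -0.1015, 0.0895], 'p': 0.53}
plug_home_1_grip {'point': [0.5986, 0.1131, 0.0822], 'p': 0.88}
```

View pics/scene0.png

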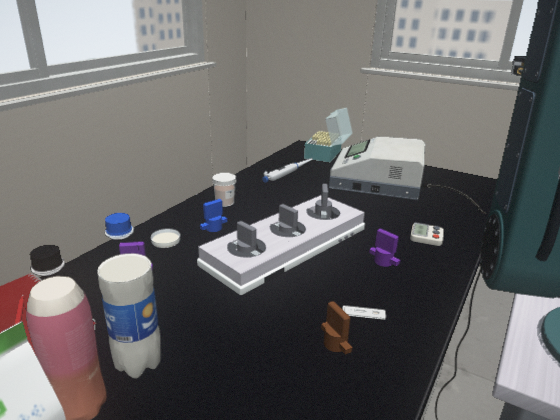

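View pics/side0.png

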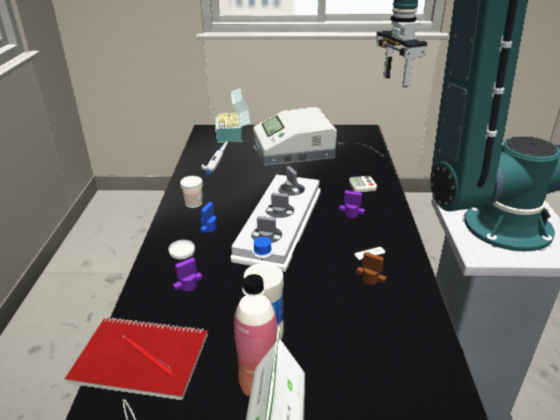

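The scene view shows the heater in the middle, with the proud plug in the far well (around 323,205), nearest the robot's right. The blue, brown and purple plugs lie loose. I'll check path clearance next.

```bash
cat > h.py <<'E'
import numpy as np
def ray(s,u,v):
    T=np.array(s["world_from_camera"]);d=T[:3,:3]@np.array([(u-s["cx"])/s["fx"],(v-s["cy"])/s["fy"],1.]);return T[:3,3],d
def atz(s,u,v,z):
    o,d=ray(s,u,v);return o+d*(z-o[2])/d[2]
def axes(o):
    from scipy.spatial.transform import Rotation as R
    return R.from_euler("xyz",o["ee_rot"]).as_matrix()
E
python3 - <<'E'
from bench import robot
from h import *
import cv2
s=robot.snapshot("side")
for u,v,z in [(257,160,0),(335,150,0),(318,110,.1),(262,122,.1),(235,90,.15)]: print(u,v,atz(s,u,v,z).round(3))
c=s["color"][150:280,220:340]; a=cv2.resize(c,None,fx=3,fy=3,interpolation=cv2.INTER_CUBIC)
s=robot.snapshot("scene"); c=s["color"][170:290,190:380]; b=cv2.resize(c,None,fx=4,fy=4,interpolation=cv2.INTER_CUBIC)
cv2.imwrite("pics/sz.png",b)
print(axes(robot.get_obs()).round(3))
E
```

```text
257 160 [ 0.651 -0.363  0.   ]
335 150 [ 0.4   -0.439  0.   ]
318 110 [ 0.455 -0.537  0.1  ]
262 122 [ 0.637 -0.431  0.1  ]
235 90 [ 0.736 -0.591  0.15 ]
[[ 0.396  0.     0.918]
 [-0.918  0.     0.396]
 [-0.    -1.     0.   ]]
```

View pics/sz.png

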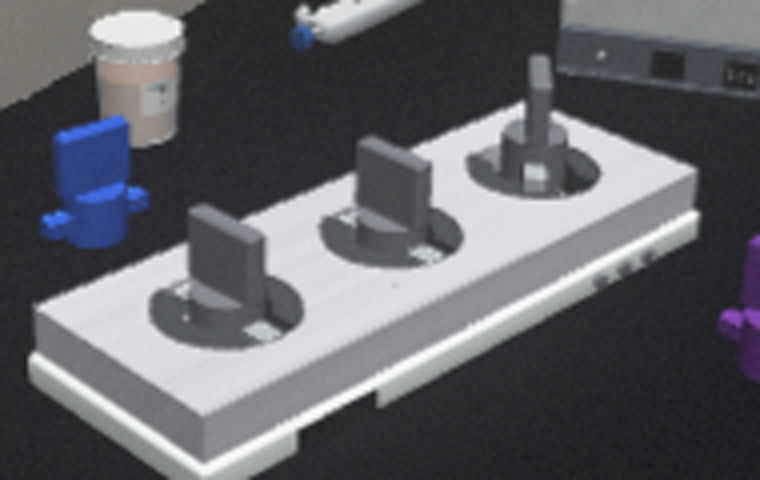

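The proud plug is confirmed in the -y well, and the path is clear. I'll hover above it to measure the bar angle.

```bash
python3 -m creep '[[-236,-40,461,0,0,0,0],[-236,-40,461,0,0,0,0],[-236,-40,461,0,0,0,0],[-236,-40,461,0,0,0,0],[-236,-40,461,0,0,0,0]]'
```

```text
time: 1.12
tool_pos: [0.4172, -0.2634, 0.23]
ee_rot: [-1.57, -0.001, -1.164]
wrist_force: [0.1, -0.9, -0.3]
width: 0.094
```

```bash
python3 -m creep '[[-94,-16,183,0,0,0,0],[-94,-16,183,0,0,0,0],[-94,-16,183,0,0,0,0],[-94,-16,183,0,0,0,0]]'
python3 - <<'E'
from bench import robot
import cv2
from h import *
o=robot.get_obs();print(o["tool_pos"],o["ee_rot"])
s=robot.snapshot("wrist"); cv2.imwrite("pics/w1.png",s["color"]); print({k:v for k,v in s.items() if k!="color"})
for n in ("heater","plug_proud_grip","plug_home_1_grip"):
    for d in robot.landmark_of(n,"wrist"): print(n,d)
s=robot.snapshot("side");cv2.imwrite("pics/s1.png",cv2.resize(s["color"][130:280,200:350],None,fx=4,fy=4,interpolation=cv2.INTER_CUBIC))
E
```

```text
time: 1.62
tool_pos: [0.5486, -0.1034, 0.2456]
ee_rot: [-1.57, 0.0, -1.16]
wrist_force: [0.5, -0.0, -0.0]
width: 0.0942
[ 0.54855362 -0.10340985  0.24556221] [-1.57038614e+00  1.93082556e-04 -1.15962828e+00]
{'fx': 325.19226210127806, 'fy': 325.19226210127806, 'cx': 278.19074154603493, 'cy': 215.1368185504467, 'mount': array([[ 9.99999710e-01, -5.95633325e-04,  4.75570144e-04,
         5.35492381e-05],
       [-6.07167241e-04, -2.45338180e-01,  9.69437367e-01,
        -1.79714696e-01],
       [-4.60753688e-04, -9.69437374e-01, -2.45338471e-01,
         6.98058040e-02],
       [ 0.00000000e+00,  0.00000000e+00,  0.00000000e+00,
         1.00000000e+00]])}
heater {'point': [0.5727, 0.0035, -0.0003], 'p': 0.68}
plug_proud_grip {'point': [0.5439, -0.0992, 0.0916], 'p': 0.7}
plug_home_1_grip {'point': [0.6003, 0.1142, 0.0802], 'p': 0.64}
```

View pics/w1.png

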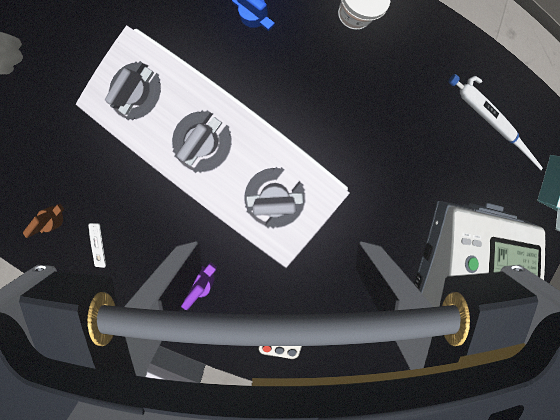

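View pics/s1.png

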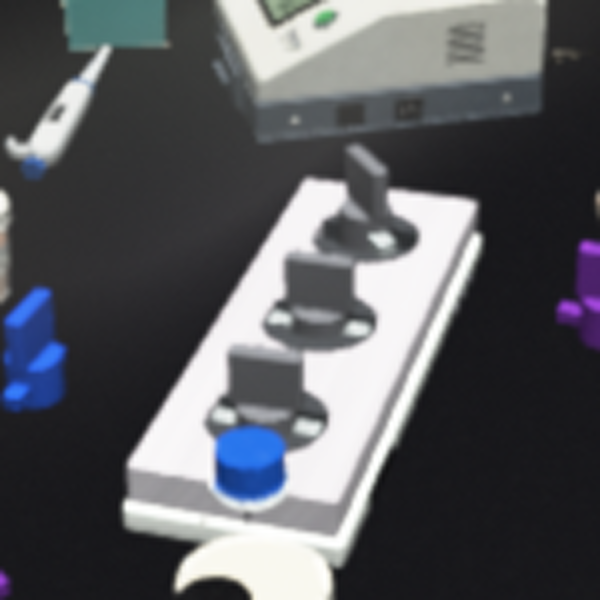

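The bar looks clockwise of the keyways in this view (bar at 275,207, nearly horizontal), which disagrees with the text. I'll rectify the picture and measure it.

```bash
cat >> h.py <<'E'
def ortho(s,o,z,cx,cy,half=0.15,n=600):
    import cv2
    T=np.eye(4);T[:3,:3]=axes(o);T[:3,3]=o["tool_pos"]
    W=np.linalg.inv(T@np.array(s["mount"]))
    g=np.linspace(-half,half,n)
    X,Y=np.meshgrid(cx+g,cy-g)  # right=+x, up=+y
    P=np.stack([X,Y,np.full_like(X,z),np.ones_like(X)],-1)@W.T
    r=np.hypot(P[...,0],P[...,1]);th=np.arctan2(r,P[...,2])
    u=s["cx"]+s["fx"]*th*P[...,0]/r;v=s["cy"]+s["fy"]*th*P[...,1]/r
    return cv2.remap(s["color"],u.astype(np.float32),v.astype(np.float32),cv2.INTER_CUBIC)
E
python3 - <<'E'
from bench import robot
import cv2
from h import *
o=robot.get_obs();s=robot.snapshot("wrist")
a=ortho(s,o,.106,.55,-.105,.06,400);b=ortho(s,o,.048,.572,.0,.2,400)
cv2.imwrite("pics/o1.png",np.hstack([a,b]))
E
```

```text
(no output)
```

View pics/o1.png

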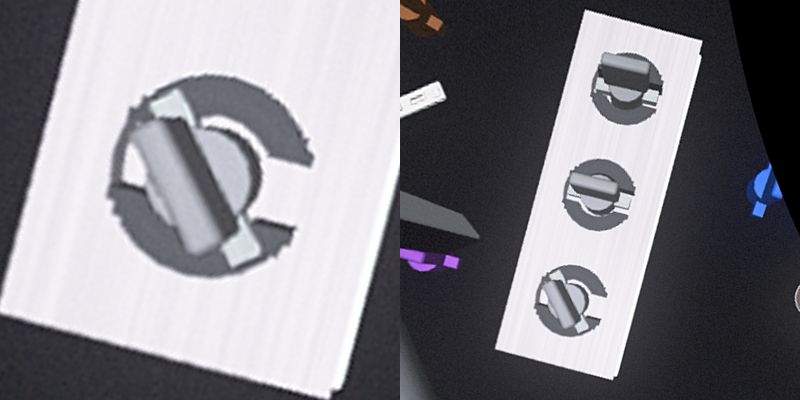

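Two cameras agree: the bar lies at about -64° in world and the keyways at about -13°, so the bar is about 51° clockwise of the keyways (the text says counter-clockwise). I'll act on what the cameras show and turn it about +51°. First I'll set the jaws across the bar at yaw 26°.

```bash
python3 -m creep '[[-3,0,-3,0,-10,0,0],[-3,0,-3,0,-20,0,0],[-3,0,-3,0,-30,0,0],[-3,0,-3,0,-40,0,0],[-3,0,-3,0,-50,0,0]]'; python3 -m creep '[[0,20,0,0,-10,0,0],[0,40,0,0,-20,0,0],[0,60,0,0,-30,0,0],[0,60,0,0,-42,0,0],[0,60,0,0,-42,0,0]]'
python3 - <<'E'
from bench import robot
import cv2
from h import *
o=robot.get_obs();print(o["time"],o["tool_pos"],np.degrees(o["ee_rot"]),o["joint_positions"])
s=robot.snapshot("wrist"); print(robot.landmark_of("plug_proud_grip","wrist"))
a=ortho(s,o,.106,.545,-.102,.06,400);b=ortho(s,o,.048,.5456,-.1035,.06,400)
cv2.imwrite("pics/o2.png",np.hstack([a,b]));cv2.imwrite("pics/w2.png",s["color"])
E
```

```text
time: 2.55
tool_pos: [0.5421, -0.1064, 0.2457]
ee_rot: [-1.571, -0.0, -0.289]
wrist_force: [0.3, 0.1, 0.4]
width: 0.094
time: 3.18
tool_pos: [0.5423, -0.1061, 0.1855]
ee_rot: [-1.571, 0.0, 0.438]
wrist_force: [-0.6, -0.3, -0.0]
width: 0.0936
3.175 [ 0.54226443 -0.10614031  0.1854918 ] [-9.00085293e+01  2.24775767e-02  2.51087209e+01] [-2.95666758e-01  9.77801681e-02  1.39873062e+00 -3.74334863e-04
  1.64527348e+00 -7.33924456e-01]
[{'point': [0.5468, -0.0993, 0.0914], 'p': 0.68}]
```

View pics/o2.png

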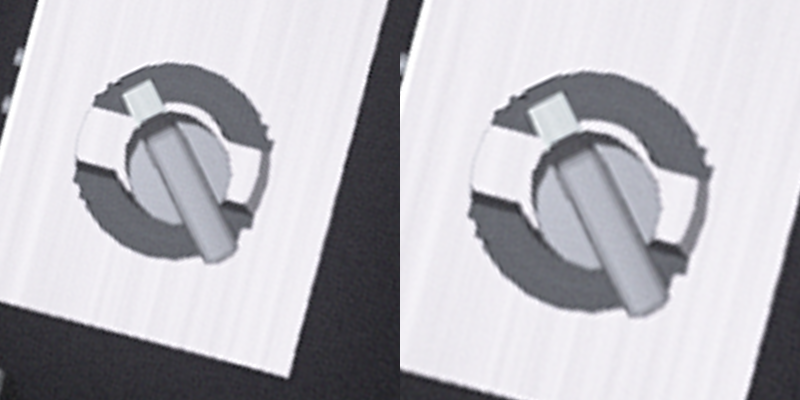

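View pics/w2.png

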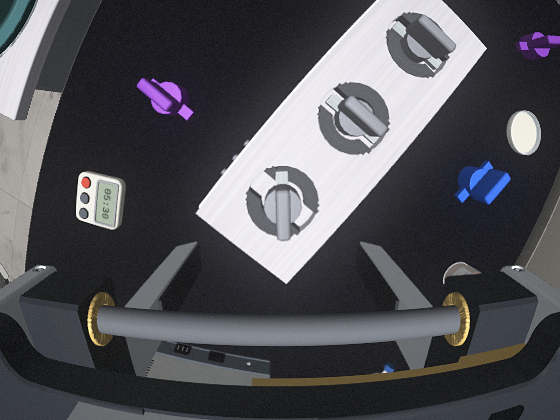

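The rectified view gives the bar at -64.7°, with its centre and the well at about (0.544, -0.100). I'll correct the position and go down around the bar, stopping above the body's shoulder at 70 mm.

```bash
python3 -m creep '[[4,0,5,0,0,0,80],[4,35,5,0,0,0,120],[4,70,5,0,0,0,140],[4,95,5,0,0,0,150],[4,107,5,0,0,0,150]]'; python3 -m creep '[[0,0,0,0,0,0,150]]'
python3 - <<'E'
from bench import robot
import cv2
from h import *
o=robot.get_obs();print(o["time"],o["tool_pos"],np.degrees(o["ee_rot"]),o["wrist_force"])
s=robot.snapshot("wrist"); cv2.imwrite("pics/w3.png",s["color"])
E
```

```text
time: 3.9
tool_pos: [0.5438, -0.0979, 0.077]
ee_rot: [-1.569, 0.002, 0.441]
wrist_force: [-0.1, 0.2, 0.6]
width: 0.0476
time: 4.03
tool_pos: [0.5443, -0.0982, 0.0781]
ee_rot: [-1.57, 0.001, 0.441]
wrist_force: [-0.2, 0.1, -0.5]
width: 0.0396
4.025 [ 0.54429584 -0.09821718  0.07812694] [-8.99579780e+01  5.14073337e-02  2.52911998e+01] [-0.18097861  0.09990871 -0.50542674]
```

View pics/w3.png

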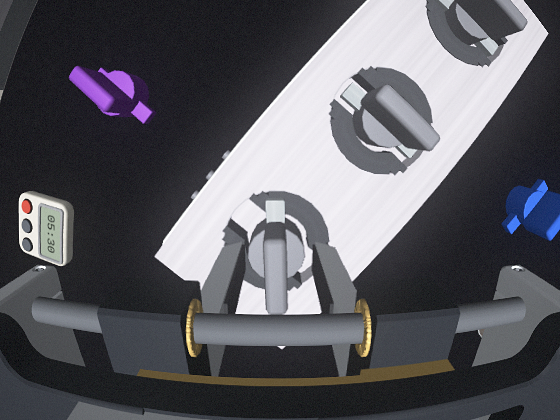

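The bar sits centred between the fingers (bar at 275,260). I'll close to a loose hold of about 15 mm.

```bash
python3 -m creep '[[0,0,-2,0,0,0,216],[0,0,-2,0,0,0,216],[0,0,-2,0,0,0,216],[0,0,-2,0,0,0,216],[0,0,-2,0,0,0,216]]'
```

```text
time: 4.7
tool_pos: [0.5454, -0.1004, 0.0786]
ee_rot: [-1.571, 0.0, 0.442]
wrist_force: [-0.1, -0.6, 0.0]
width: 0.0145
```

```bash
python3 -m creep '[[0,0,0,0,-8,0,216],[0,0,0,0,-16,0,216],[0,0,0,0,-24,0,216],[0,0,0,0,-32,0,216],[0,0,0,0,-40,0,216]]'
python3 - <<'E'
from bench import robot
import cv2
from h import *
o=robot.get_obs();print(o["time"],o["tool_pos"],np.degrees(o["ee_rot"]),o["wrist_force"],o["wrist_torque"])
s=robot.snapshot("wrist"); cv2.imwrite("pics/w4.png",s["color"])
E
```

```text
time: 5.32
tool_pos: [0.5454, -0.1001, 0.0783]
ee_rot: [-1.571, -0.0, 1.144]
wrist_force: [0.1, 0.3, -1.2]
width: 0.0143
5.325 [ 0.54538575 -0.10009383  0.07832459] [-8.99857265e+01 -1.50112801e-02  6.55706746e+01] [ 0.13465811  0.29986343 -1.18466221] [ 0.10186743 -0.18980443 -0.05619637]
```

View pics/w4.png

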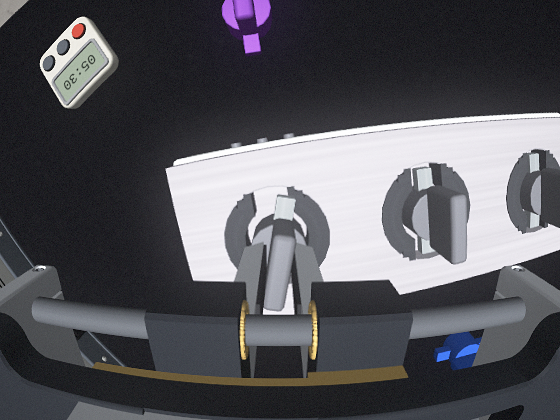

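The plug is following the fingers, trailing by about 7°. I'll keep turning.

```bash
python3 -m creep '[[0,0,0,0,-6,0,216],[0,0,0,0,-12,0,216],[0,0,0,0,-17,0,216],[0,0,0,0,-17,0,216]]'
python3 - <<'E'
from bench import robot
import cv2
from h import *
o=robot.get_obs();print(o["time"],o["tool_pos"],np.degrees(o["ee_rot"]),o["wrist_force"],o["wrist_torque"])
s=robot.snapshot("wrist"); cv2.imwrite("pics/w5.png",s["color"])
s=robot.snapshot("side");cv2.imwrite("pics/s5.png",cv2.resize(s["color"][130:280,200:350],None,fx=4,fy=4,interpolation=cv2.INTER_CUBIC))
E
```

```text
time: 5.88
tool_pos: [0.5454, -0.1003, 0.0785]
ee_rot: [-1.571, -0.0, 1.434]
wrist_force: [0.8, -0.5, 1.2]
width: 0.0145
5.875 [ 0.54542071 -0.10025745  0.07847257] [-9.00001176e+01 -6.46192098e-04  8.21683206e+01] [ 0.84455248 -0.50452076  1.21712611] [-0.00573427 -0.08863977  0.02151154]
```

View pics/w5.png

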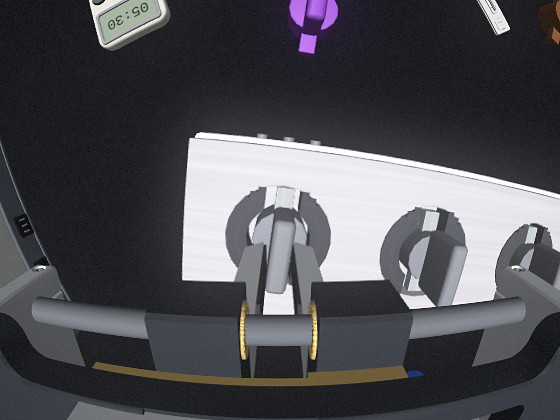

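View pics/s5.png

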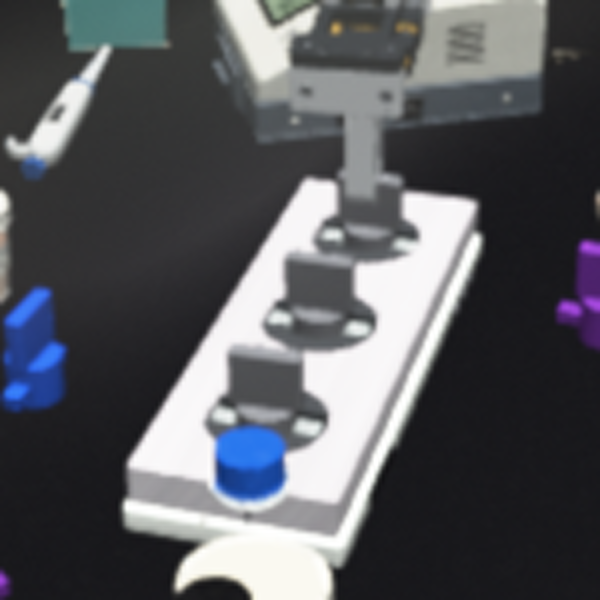

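The lug is down in its keyway, and the side view shows the bar level with the others. I'll let go, lift away and check.

```bash
python3 -m creep '[[0,0,0,0,0,0,140],[0,0,0,0,0,0,140],[0,0,0,0,0,0,140],[0,0,0,0,0,0,140]]';python3 -m creep '[[0,-40,0,0,0,0,140],[0,-100,0,0,0,0,100],[0,-130,0,0,0,0,100],[0,-130,0,0,0,0,100]]'
python3 - <<'E'
from bench import robot
import cv2
from h import *
o=robot.get_obs();print(o["time"],o["tool_pos"],o["wrist_force"])
s=robot.snapshot("wrist"); 
for d in robot.landmark_of("plug_home_1_grip","wrist"): print(d)
b=ortho(s,o,.048,.57,0.,.18,600);cv2.imwrite("pics/o6.png",b)
s=robot.snapshot("scene");cv2.imwrite("pics/s6.png",cv2.resize(s["color"][170:290,190:380],None,fx=4,fy=4,interpolation=cv2.INTER_CUBIC))
for n in("plug_home_1_grip","plug_proud_grip"): 
  for d in robot.landmark_of(n,"scene"): print(n,d)
E
```

```text
time: 6.48
tool_pos: [0.5454, -0.1003, 0.0786]
ee_rot: [-1.571, 0.0, 1.436]
wrist_force: [0.1, -0.0, -0.5]
width: 0.0417
time: 6.98
tool_pos: [0.547, -0.1007, 0.212]
ee_rot: [-1.578, 0.001, 1.436]
wrist_force: [0.3, -0.8, -1.6]
width: 0.0568
6.975 [ 0.54701113 -0.10073103  0.21195494] [ 0.28246393 -0.8456938  -1.56959981]
{'point': [0.5994, 0.1135, 0.0822], 'p': 0.89}
plug_home_1_grip {'point': [0.5964, 0.1102, 0.0778], 'p': 0.8}
plug_proud_grip {'point': [0.5483, -0.1022, 0.0793], 'p': 0.67}
```

View pics/o6.png

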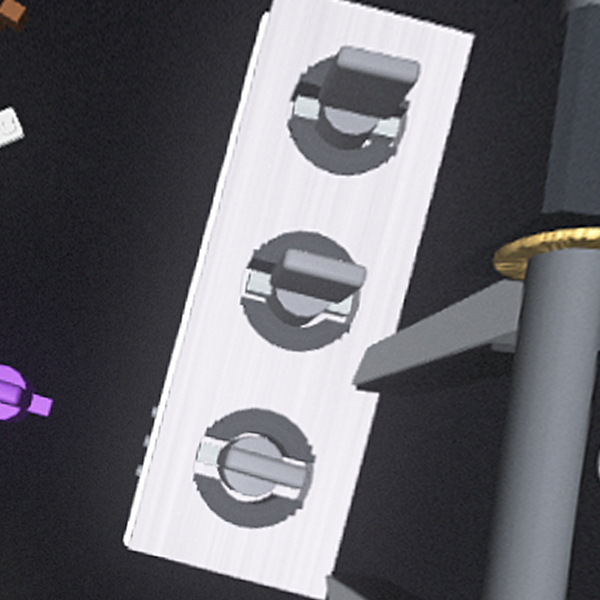

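View pics/s6.png

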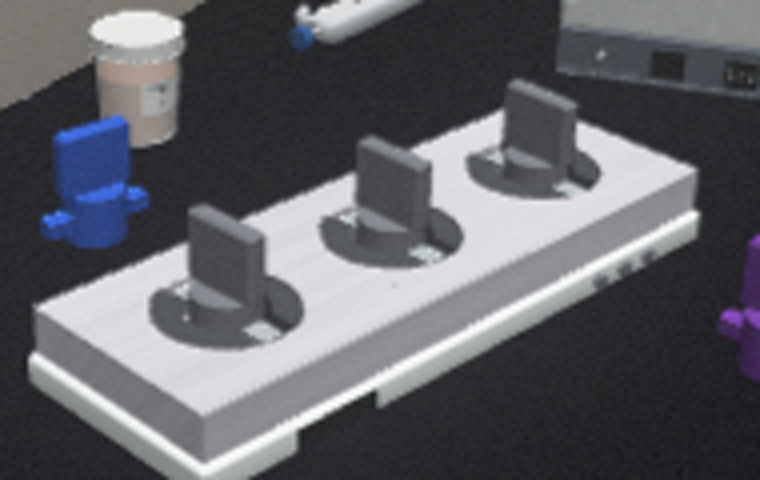

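The scene view shows all three plugs level and aligned, with the turned one at (540,130). Its grip point now measures 79 mm (home is 81; proud was 93), and the robot is clear of it.

```bash
python3 -m creep '[[0,0,0,0,0,0,100],[0,0,0,0,0,0,100]]'; python3 -c "
from bench import robot
print(robot.get_obs()['qvel'].round(3)); print(robot.close_job())"
```

```text
time: 7.48
tool_pos: [0.5451, -0.1002, 0.2077]
ee_rot: [-1.569, -0.0, 1.437]
wrist_force: [0.6, -0.2, 0.1]
width: 0.0569
[-0.    -0.005 -0.008  0.001  0.     0.001]
the job is handed in; nothing more can be done
None
```

The proud plug, in the heater's -y well, has dropped fully home like the other two, and I handed the job in at about 7.5 s. I held its finger bar loosely (14.5 mm jaw opening on the 12 mm bar) and turned it about 50° counter-clockwise. It dropped by its own weight with no lifting. Wrist force read about 1–2 N or less whenever I checked. I then opened the gripper and lifted clear.

**Last checks:** the turned plug's grip point measured about 79 mm, against 81 mm for home and 93 mm proud, which is within the 4 mm accuracy. Its bar and lugs line up with the keyways. The scene and wrist pictures show the other two plugs still seated, and the arm was still and clear of everything.

**Disagreement:** the task says the bar stood 40–75° counter-clockwise of the heater's x. The scene and wrist cameras both showed it about 51° clockwise, so I went by the cameras, and the plug dropped in as they predicted.

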